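# Fit the battery packs into a powered board's bay

### The job

Open the yellow battery bay: turn both steel turn buttons a quarter turn aside, then lift the freed grey panel out by its handle and lay it flat and square in the middle of the black rubber mat. Then seat every battery pack that lies on the bench fully down in a cradle of the bay, one per cradle, its terminal nose pointing away from the robot between the cradle's front posts. Do not disturb the other things on the bench; a pack may get knocked on the way, so make sure all are home at the end.

Things in the scene. Friction and masses are not known exactly. Their poses are not given: they have to be found in the camera images.
- bay: fixed yellow battery-bay moulding, 216 (x) x 314 (y) mm, rim top 84 mm above the table, open inside 124 x 268 mm down to the cradles; origin under its centre on the table, x away from the robot, along the packs, y along the row of cradles
- cradle1 (a point): one of five alike open-topped cradles, 48 mm apart along bay y (1 at lowest y): point and axes where a seated pack's point and axes belong (41 mm above the table, cradle floor 12 mm; x = nose direction). Ribs, rear fence and front posts 14 mm above its floor leave the pack's body 3 mm play to each side; the nose goes between the front posts (30 mm gap): end for end it does not go in
- cradle2 (a point): one of five alike open-topped cradles, 48 mm apart along bay y (1 at lowest y): point and axes where a seated pack's point and axes belong (41 mm above the table, cradle floor 12 mm; x = nose direction). Ribs, rear fence and front posts 14 mm above its floor leave the pack's body 3 mm play to each side; the nose goes between the front posts (30 mm gap): end for end it does not go in
- cradle3 (a point): one of five alike open-topped cradles, 48 mm apart along bay y (1 at lowest y): point and axes where a seated pack's point and axes belong (41 mm above the table, cradle floor 12 mm; x = nose direction). Ribs, rear fence and front posts 14 mm above its floor leave the pack's body 3 mm play to each side; the nose goes between the front posts (30 mm gap): end for end it does not go in
- cradle4 (a point): one of five alike open-topped cradles, 48 mm apart along bay y (1 at lowest y): point and axes where a seated pack's point and axes belong (41 mm above the table, cradle floor 12 mm; x = nose direction). Ribs, rear fence and front posts 14 mm above its floor leave the pack's body 3 mm play to each side; the nose goes between the front posts (30 mm gap): end for end it does not go in
- cradle5 (a point): one of five alike open-topped cradles, 48 mm apart along bay y (1 at lowest y): point and axes where a seated pack's point and axes belong (41 mm above the table, cradle floor 12 mm; x = nose direction). Ribs, rear fence and front posts 14 mm above its floor leave the pack's body 3 mm play to each side; the nose goes between the front posts (30 mm gap): end for end it does not go in
- button_near (a joint): angle (rad) of the turn button on the robot's side of the bay; 0 = tongue points straight in over the panel (locks it); turns either way to 1.65, positive anticlockwise from above; friction 0.06 N m, stays where left; starts within 0.35 of 0. Clear of the panel beyond about 1.2 either way (a quarter turn is 1.57)
- button_near_grip (a point): steel turn button on the robot's side of the bay frame, 90 mm in bay x from the bay's centre: tongue reaching 32 mm from a vertical pivot, with a grip fin over the pivot, 36 mm long along the tongue, 10 thick, 24 high (tongue top 95 mm, fin top 119 mm above the table). Point: on the pivot axis at the middle of the fin's height (107 mm); x along tongue, z up; turns with the button
- button_far (a joint): the same for the turn button on the far side of the bay
- button_far_grip (a point): steel turn button on the far side of the bay frame, 90 mm in bay x from the bay's centre: tongue reaching 32 mm from a vertical pivot, with a grip fin over the pivot, 36 mm long along the tongue, 10 thick, 24 high (tongue top 95 mm, fin top 119 mm above the table). Point and axes as for the near one (x along its tongue, towards the bay's centre at joint 0)
- panel_handle (a point): grey access panel 140 (x) x 284 (y) x 8 mm, 0.35 kg, in the bay's frame, underside 76 mm above the table, 3 mm play all round, held by both buttons; on its middle a black upright handle 60 (x) x 16 (y) mm, 32 mm high. Point: middle of the handle, 24 mm above the panel's underside; x along the handle, z up
- mat_top (a point): black rubber mat lying fixed on the table, 190 (x) x 330 (y) x 6 mm. Point: centre of its top; y along its long side
- pack1_center (a point): battery pack (4 or 5 alike; None if absent), 0.35 kg: grey body 84 (x) x 38 (y) x 30 mm high; on top a black grip ridge 50 (x) x 16 (y) x 28 mm high, 58 mm high in all; at the +x end a black terminal nose 16 mm long, 20 wide, 4 to 20 mm above the underside. Stands upright on the table. Point: body's centre, 29 mm above the underside; x towards the nose, z up
- pack2_center (a point): battery pack (4 or 5 alike; None if absent), 0.35 kg: grey body 84 (x) x 38 (y) x 30 mm high; on top a black grip ridge 50 (x) x 16 (y) x 28 mm high, 58 mm high in all; at the +x end a black terminal nose 16 mm long, 20 wide, 4 to 20 mm above the underside. Stands upright on the table. Point: body's centre, 29 mm above the underside; x towards the nose, z up
- pack3_center (a point): battery pack (4 or 5 alike; None if absent), 0.35 kg: grey body 84 (x) x 38 (y) x 30 mm high; on top a black grip ridge 50 (x) x 16 (y) x 28 mm high, 58 mm high in all; at the +x end a black terminal nose 16 mm long, 20 wide, 4 to 20 mm above the underside. Stands upright on the table. Point: body's centre, 29 mm above the underside; x towards the nose, z up
- pack4_center (a point): battery pack (4 or 5 alike; None if absent), 0.35 kg: grey body 84 (x) x 38 (y) x 30 mm high; on top a black grip ridge 50 (x) x 16 (y) x 28 mm high, 58 mm high in all; at the +x end a black terminal nose 16 mm long, 20 wide, 4 to 20 mm above the underside. Stands upright on the table. Point: body's centre, 29 mm above the underside; x towards the nose, z up
- pack5_center (a point): battery pack (4 or 5 alike; None if absent), 0.35 kg: grey body 84 (x) x 38 (y) x 30 mm high; on top a black grip ridge 50 (x) x 16 (y) x 28 mm high, 58 mm high in all; at the +x end a black terminal nose 16 mm long, 20 wide, 4 to 20 mm above the underside. Stands upright on the table. Point: body's centre, 29 mm above the underside; x towards the nose, z up
- tape: bystander: cardboard roll of tape core, 90 mm across, 30 high; origin under its centre
- sealant: bystander: jar 60 mm across, 80 high; origin under its centre
- sander: bystander: cork sanding block 95 x 55 x 35 mm; origin under its centre
- filler: bystander: can 68 mm across, 65 high; origin under its centre
- mug: bystander: white mug 80 mm across, 90 high, at the right; origin under its centre
Mind the look-alikes: they are no part of the job. What is shaped like the part that bears pack1_center but red is not meant.

How it is judged (in metres and radians):
On the way, in this order (a step that is already met when the one before it is completed fails the run):
1. both turn buttons are turned aside, clear of the panel ((value of joint button_near above 1.2 rad or value of joint button_near below -1.2 rad) and (value of joint button_far above 1.2 rad or value of joint button_far below -1.2 rad)), for 0.2 s.
2. the panel lies flat and square on the middle of the mat (horizontal distance between panel_handle and mat_top below 0.03 m and height (world z) of panel_handle below 0.036 m and angle between panel_handle's own z axis and vertical below 0.06 rad and angle between the y axis of panel_handle and the y axis of mat_top, either way round below 0.2 rad), for 0.2 s.
At the end, for the whole second after the job is handed in: both buttons are more than 1.2 rad aside; the panel lies flat on the mat, its middle within 30 mm of the mat's centre and within 0.2 rad of square; every pack present rests upright in a cradle, its centre within 8 mm of the cradle's point (fully down, nose away from the robot) (all of step 1 and all of step 2 and (distance between pack1_center and cradle1 below 0.008 m or distance between pack1_center and cradle2 below 0.008 m or distance between pack1_center and cradle3 below 0.008 m or distance between pack1_center and cradle4 below 0.008 m or distance between pack1_center and cradle5 below 0.008 m) and angle between each of pack1_center, pack2_center, pack3_center, pack4_center, pack5_center's own z axis and vertical below 0.07 rad and (distance between pack2_center and cradle1 below 0.008 m or distance between pack2_center and cradle2 below 0.008 m or distance between pack2_center and cradle3 below 0.008 m or distance between pack2_center and cradle4 below 0.008 m or distance between pack2_center and cradle5 below 0.008 m) and (distance between pack3_center and cradle1 below 0.008 m or distance between pack3_center and cradle2 below 0.008 m or distance between pack3_center and cradle3 below 0.008 m or distance between pack3_center and cradle4 below 0.008 m or distance between pack3_center and cradle5 below 0.008 m) and (distance between pack4_center and cradle1 below 0.008 m or distance between pack4_center and cradle2 below 0.008 m or distance between pack4_center and cradle3 below 0.008 m or distance between pack4_center and cradle4 below 0.008 m or distance between pack4_center and cradle5 below 0.008 m) and (distance between pack5_center and cradle1 below 0.008 m or distance between pack5_center and cradle2 below 0.008 m or distance between pack5_center and cradle3 below 0.008 m or distance between pack5_center and cradle4 below 0.008 m or distance between pack5_center and cradle5 below 0.008 m)); the robot touches nothing.
It fails at once if a bystander is moved more than 60 mm (distance of any of tape, sealant, sander, filler, mug from where it was at the start of the episode above 0.06 m).
Of pack1, pack2, pack3, pack4, pack5 only 4 to 5 are there at a start; the rules pass over those that are not, and their reading is None.
At some moment in a run one of pack1, pack2, pack3, pack4, pack5 may be knocked a few centimetres aside while the robot is not near it.
It also fails if it takes over 200 s, if anything falls off the work surface, if the arm or the gripper's body presses on something with over 40 N, if the wrist force passes 120 N, or if a joint passes its speed limit or range.

### The arm

A 6-joint arm with a two-finger parallel gripper is mounted at the origin on the work surface. World frame = base frame: x ahead of the robot, y to its left, z up, the work surface at z = 0. Lengths are in m, angles in degrees, forces in N, time in s.
With the tool pointing down it reaches from about 0.35 to 0.725 m from the base axis. Payload 6 kg.
Tool frame: the origin (TCP) lies at the very end of the fingers, on their centre line; the grasp point (between the pads) lies 19 mm behind it (r.hold_point_z is the distance from the TCP to the grasp point, in m); z points along the fingers, y is the line along which they close (so a half turn about z gives the same grasp; the last joint's range is limited). The gripper opens to 85 mm and grips with 20 to 120 N. Pads are 22 mm wide; open, the fingers measure 114 mm over their backs; the gripper's body (76 mm by 85 mm) begins 54 mm behind the grasp point. The pads swing forward as they close: fully open they stand 13 mm farther back than shut.
Start: joints at [87.244, 2.303, 4.859, 0, -92.561, -19.12], TCP at [0.224, 0.557, 0.231] pointing down, gripper open.
Joint ranges: [-146.85, 146.85], [-73.84, 115.35], [-62.03, 85.46], [-188.31, 113.3], [-161.28, -10.13], [-171.36, 171.36]. Speed limits (degrees/s): [147.25, 147.25, 172.46, 180, 180, 180].

### API

Orientations are given as [roll, pitch, yaw] about the fixed x, y, z axes, in that order (R = Rz(yaw) Ry(pitch) Rx(roll)).
In Python, from workcell import r gives the robot as it stands. The module is installed in compiled form; this text tells all that it offers.
- The arm moves only by the tool apply_moves, never from a script. Its argument "steps" is one flat list of numbers, 4 for each row, row after row: the shift along the tool's x, y, z in cm, then the turn about the tool's z in rad. A call has 1 to 8 rows; each row shifts and turns the commanded pose from where the row before left it, along the tool's axes as they then stand; what a row does not reach is not made up. A row lasts 1/12 s, in which the tool goes at most 41.7 mm and 7.16 degrees, less where a joint would pass 70% of its speed; a pose out of reach is approached as far as the arm can. A call is refused whole if a number of a shift passes 4.17 or a number of a turn 0.125, either way. A call with a gripper value outside its range is refused whole. "claw" is the finger opening in cm, from 0 to 8.54, set as the call begins (left out, the last holds). The fingers move at their own pace and stop on an object; "grip_force" is the grip in N (left out, the last holds). Time passes only in rows, so rows that do not move let the fingers close. It gives the time, the measured TCP pose, the force, the opening and the grip force at its end, in the units of the state.
- r.get_state(): the state, without advancing time (a new reading comes with each control period).
- r.camera(name): name is "side" or "top"; returns (picture, depth): 420x560x3 uint8, red, green, blue; 420x560 float32, m along the optical axis (not along the pixel's ray), 0 where there is no reading.
- r.camera_info(name): a dict with "fx", "fy", "cx", "cy" (pixels), "dist" ([k1, k2, p1, p2, k3] as OpenCV has them; the pictures are not rectified), "cam_to_world" (4x4, takes a point from camera to world coordinates). Camera axes: x right, y down, z forward; pixel columns grow to the right and rows downward; lengths in m; the calibration is good to about 2 mm. A picture is of the moment at which its call begins. camera_info takes no time and is no camera call.
- r.close_job(): hands the job in; it is judged then, once.
The state is a dict: "t": time; "qpos": joint angles; "qvel": joint speeds; "joint_torque": joint torques, N m; "tool_pos": TCP position; "ee_rot": TCP orientation; "ft_force": force on the tool from outside, world axes, zero at the start; "wrist_torque": the same for the moment, N m; "opening": finger opening in m; "grasp_force": force on a finger pad.
Only numpy, scipy, OpenCV 4.12 (cv2) and the standard library are available. Lean on these libraries where they do the work, as an engineer would, in place of code of your own. Each camera call takes 0.05 s, during which the arm holds its last target. There are 200 camera calls.

## Working session

There is one attempt and no reset: what is moved stays moved. The work goes in short steps, Python scripts to look and compute and a tool call to move; the robot and the scene stay as the last step left them, time stands still between calls to the robot, and variables do not carry over. Pictures are saved under pics/ and viewed, at most 14 in all, crops included, and the job is handed in when it is done.

Besides the shell and the picture viewer there is one more tool, called after "Request:" as name(argument=value, ...), one argument or row to a line, values as JSON. apply_moves: Moves the arm, as the interface text tells. Its arguments: {"type":"object","properties":{"steps":{"type":"array","items":{"type":"number"}},"claw":{"type":"number"},"grip_force":{"type":"number"}},"required":["steps"]}

```bash
mkdir -p pics
cat > h.py <<'E'
import numpy as np, cv2
from workcell import r
def cam(n):
    p,d=r.camera(n); i=r.camera_info(n)
    K=np.array([[i['fx'],0,i['cx']],[0,i['fy'],i['cy']],[0,0,1.]]); return p,d,K,np.array(i['dist'],float),np.array(i['cam_to_world'])
def cloud(c):
    p,d,K,D,T=c; h,w=d.shape
    u,v=np.meshgrid(np.arange(w),np.arange(h))
    n=cv2.undistortPoints(np.stack([u,v],-1).reshape(-1,1,2).astype(np.float64),K,D).reshape(h,w,2)
    P=np.concatenate([n*d[...,None],d[...,None]],-1)
    return P@T[:3,:3].T+T[:3,3]
def save(n,p,s=1): cv2.imwrite(f'pics/{n}.png',cv2.resize(p[...,::-1],None,fx=s,fy=s,interpolation=cv2.INTER_CUBIC))
E
python3 - <<'E'
from h import *
for n in('top','side'):
    c=cam(n); save(n+'0',c[0],1.4); W=cloud(c); print(n,c[4][:3].round(3).tolist(),c[2][0,0]); np.savez(n+'0.npz',p=c[0],W=W,d=c[1])
s=r.get_state(); print(s)
E
```

```text
top [[0.018, -0.984, 0.176, 0.299], [-1.0, -0.019, -0.003, 0.015], [0.006, -0.176, -0.984, 1.164]] 454.0171715369299
side [[0.997, -0.058, 0.047, 0.432], [-0.072, -0.574, 0.816, -0.911], [-0.02, -0.817, -0.577, 0.733]] 393.15099061338447
{'t': 0.1, 'qpos': array([ 8.72442519e+01,  2.33495723e+00,  4.80784733e+00, -2.20937857e-02,
       -9.25615678e+01, -1.91188310e+01]), 'qvel': array([ 0.00476506,  0.02074673,  0.1216794 ,  0.01078529, -0.03915178,
       -0.11090566]), 'joint_torque': array([-4.98776062e-03, -3.69351876e+01,  3.48278654e+01,  6.95174977e+00,
       -4.62790369e-03, -3.72716556e-06]), 'tool_pos': array([0.22338268, 0.55654926, 0.23038379]), 'ee_rot': array([ 1.79908984e+02, -8.18870353e-03, -2.18736022e+01]), 'ft_force': array([ 0.04401439,  0.49342544, -0.04451088]), 'wrist_torque': array([-0.02679733, -0.00448194,  0.05903951]), 'grasp_force': 0.0, 'opening': 0.08522586343244849}
```

```bash
ls; python3 -c "
import numpy as np
W=np.load('top0.npz')['W'];print(W[10,10],W[10,-10],W[-10,10],W[-10,-10])"
```

```text
h.py
pics
side0.npz
top0.npz
[ 1.64000196  1.40644962 -0.74335089] [ 1.71430789 -1.41277375 -0.75181465] [-0.06053526  0.7130276  -0.00266313] [-3.91134334e-02 -7.34577860e-01  6.30589681e-04]
```

View pics/top0.png

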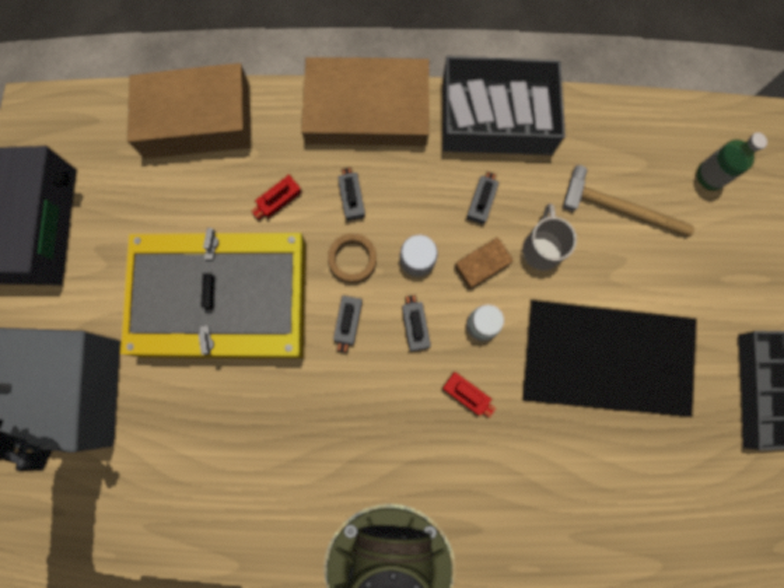

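View pics/side0.png

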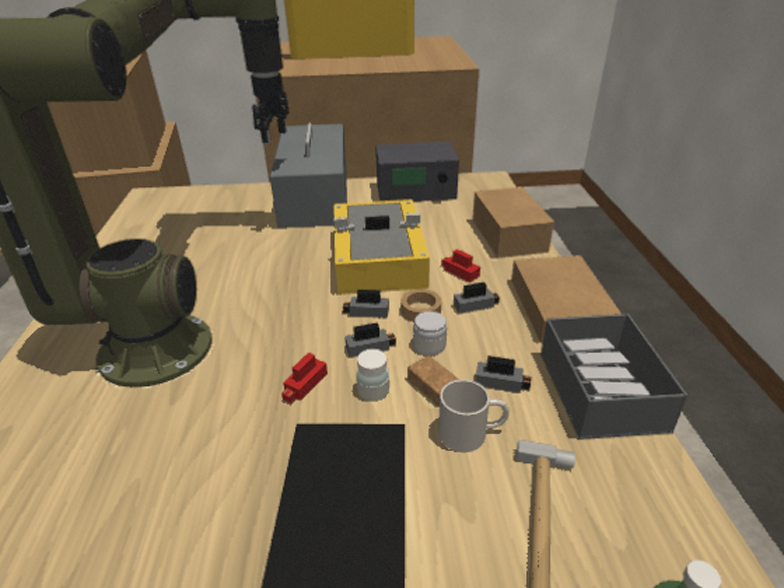

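Top view (784 px wide): bay at (213,295) with buttons at (209,243) and (205,340); mat at (610,357). Pack-shaped things: grey ones at (350,193), (483,197), (347,322) and (416,323), with red ones at (277,197) and (468,394). The four grey ones fit the description; the red ones are decoys, and the white bars in the bin are something else.

```bash
cat >> h.py <<'E'
def rect(P):
    (c,s,a)=cv2.minAreaRect((P[:,:2]*1000).astype(np.float32)); 
    if s[0]<s[1]: s=(s[1],s[0]); a+=90
    return np.round(c,1),np.round(s,1),round((a+90)%180-90,1)
def clusters(m,W,lo=15):
    n,l,st,_=cv2.connectedComponentsWithStats(m.astype(np.uint8))
    return [(i,l==i) for i in range(1,n) if st[i,4]>=lo]
def packs(c,W):
    hsv=cv2.cvtColor(c,cv2.COLOR_RGB2HSV)
    X,Y,Z=W[...,0],W[...,1],W[...,2]
    reg=(X>.3)&(X<.8)&(Y<.62)&(Y>-.25)&(hsv[...,1]<75)
    out=[]
    for i,m in clusters(reg&(Z>.045)&(Z<.13)&(hsv[...,2]<70),W,20):
        out.append((rect(W[m]),m.sum(),np.median(Z[m]).round(3),np.argwhere(m).mean(0).round()))
    return out
E
python3 - <<'E'
from h import *
f=np.load('top0.npz');p,W=f['p'],f['W'];hsv=cv2.cvtColor(p,cv2.COLOR_RGB2HSV);X,Y,Z=np.moveaxis(W,-1,0);H,S,V=np.moveaxis(hsv,-1,0)
y=(H>18)&(H<32)&(S>170)&(Z>.075)&(Z<.095)
for i,m in clusters(y,W,200): print('bay',rect(W[m]),m.sum())
b=(X>.3)&(X<.75)&(Y>.15)&(Y<.55)
for i,m in clusters(b&(Z>.093),W,10): print('above',rect(W[m]),m.sum(),Z[m].max().round(3),np.median(Z[m]).round(3),V[m].mean(),np.argwhere(m).mean(0))
for i,m in clusters(b&(V<60)&(Z<.093)&(Z>.02),W,10): print('dark',rect(W[m]))
for i,m in clusters((Y<-.1)&(V<50)&(Z<.02)&(X<.6),W,300): print('mat',rect(W[m]),m.sum(),np.median(Z[m]))
for q in packs(p,W): print('ridge',q)
g=(X>.25)&(X<.72)&(Y<.2)&(Y>-.3)&(Z>.012)
for i,m in clusters(g,W,30): print('obj',rect(W[m]),m.sum(),Z[m].max().round(3),W[m].mean(0).round(3),np.median(p[m],0))
print('noiseZ',Z[280:300,200:230].std(),Z[280:300,200:230].mean())
crops=[p[int(r_/1.4)-32:int(r_/1.4)+32,int(c_/1.4)-32:int(c_/1.4)+32] for c_,r_ in[(350,193),(483,197),(347,322),(416,323),(209,243),(205,340)]]
save('crops',np.vstack([np.hstack(crops[:3]),np.hstack(crops[3:])]),4)
E
```

```text
bay (array([475.4, 406.3]), array([215.6, 145.2]), 0.9) 1733
bay (array([478.3, 241.3]), array([214.1, 154.7]), 0.9) 1897
above (array([559.3, 320.6]), array([48.8, 17.3]), -8.3) 152 0.121 0.109 122.61842105263158 [173.11184211 149.73026316]
above (array([477.2, 319.1]), array([58.3, 18. ]), 0.9) 231 0.12 0.114 34.59307359307359 [207.49350649 148.12554113]
above (array([394.2, 317.5]), array([49. , 17.9]), 13.1) 144 0.124 0.115 130.27083333333334 [243.39583333 146.09722222]
above (array([350.1, 528.6]), array([100.1,  42.8]), -0.2) 1209 0.164 0.157 72.45988420181969 [257.00165426  56.27626137]
dark (array([446.6, 321.3]), array([9.6, 3.9]), 82.6)
dark (array([347.3, 509.7]), array([93.6,  6.1]), -0.5)
mat (array([ 379.7, -408.7]), array([324.9, 183.8]), 84.5) 8242 0.005908027089371215
ridge ((array([ 779.7, -169.5]), array([160.3,  21.3]), 84.1), np.int64(473), np.float64(0.069), array([ 99., 347.]))
ridge ((array([676.9,  83.3]), array([48.6, 16. ]), 10.8), np.int64(118), np.float64(0.057), array([136., 250.]))
ridge ((array([ 675.8, -164. ]), array([47.9, 14.8]), -18.0), np.int64(1
[... 1239 characters left out ...]
  66.]
obj (array([444. , -23.3]), array([298.6,  67.1]), -9.4) 638 1.164 [ 0.555 -0.041  0.06 ] [199. 201. 203.]
obj (array([457.4, -78.6]), array([360.2,  74.9]), -42.4) 831 1.164 [ 0.549 -0.162  0.04 ] [136.  97.  59.]
obj (array([388.8,  69.9]), array([200.2,  64.4]), 13.6) 565 1.164 [0.435 0.082 0.049] [100.  94.  86.]
obj (array([390.6, -33.1]), array([197.1,  63. ]), -10.0) 564 1.164 [ 0.435 -0.039  0.043] [95.  90.  82.5]
obj (array([388.6, -78.1]), array([252. ,  57.3]), -59.0) 512 1.164 [ 0.436 -0.158  0.074] [199.  199.  193.5]
obj (array([320.5, -88. ]), array([198. ,  71.7]), 81.8) 590 1.164 [ 0.312 -0.134  0.043] [167.  39.  35.]
noiseZ 0.04753370023061742 0.0016317544005345246
```

View pics/crops.png

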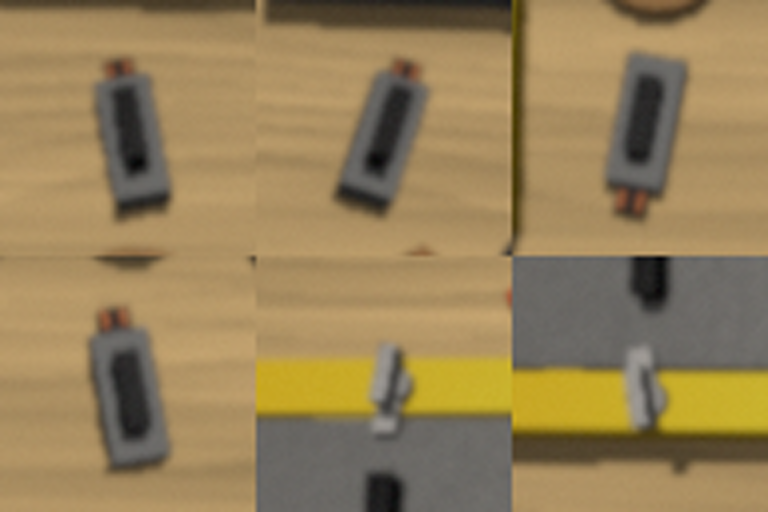

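The crops show four grey packs with orange-tipped noses. Three noses point away from the robot; the one at (347,322) points towards it. Both buttons are close to locked.

I'll start with the near button.

```bash
cat > g.py <<'E'
import sys
from h import *
# usage: g.py x y z(mm) yaw(deg): turn needed (rad) and shift (cm) in tool axes after that turn
x,y,z,a=map(float,sys.argv[1:5]); s=r.get_state(); p=s['tool_pos']*1000
t=(s['ee_rot'][2]-a+180)%360-180
d=np.array([x,y,z])-p; A=np.radians(a); c,n=np.cos(A),np.sin(A)
print('t',s['t'],'pos',p.round(1),'rot',s['ee_rot'].round(1),'q',s['qpos'].round(0),'F',s['ft_force'].round(1))
print('turn',np.radians(t).round(3),'shift cm',(np.array([c*d[0]+n*d[1],n*d[0]-c*d[1],-d[2]])/10).round(2))
E
python3 g.py 387 318.5 150 13.1
```

```text
t 0.1 pos [223.4 556.5 230.4] rot [179.9  -0.  -21.9] q [ 87.   2.   5.  -0. -93. -19.] F [ 0.   0.5 -0. ]
turn -0.61 shift cm [10.54 26.89  8.04]
```

Request:
apply_moves(
  steps=[0,0,0,-0.122,0,0,0,-0.122,0,0,0,-0.122,0,0,0,-0.122,0,0,0,-0.122],
  claw=5,
)

```text
t: 0.52
tool_pos: [0.2234, 0.5566, 0.2306]
ee_rot: [179.9, 0.0, 13.4]
ft_force: [0.0, 0.5, -0.2]
opening: 0.05
grasp_force: 0.0
```

Request:
apply_moves(
  steps=[1.32,3.36,0,0,1.32,3.36,0,0,1.32,3.36,0,0,1.32,3.36,0,0,1.32,3.36,0,0,1.32,3.36,0,0,1.32,3.36,0,0,1.32,3.36,0,0],
)

```text
t: 1.18
tool_pos: [0.3877, 0.3172, 0.2311]
ee_rot: [180.0, 0.0, 13.1]
ft_force: [0.3, 0.2, 0.3]
opening: 0.05
grasp_force: 0.0
```

```bash
python3 g.py 387 318.5 150 13.1
```

```text
t 1.1833 pos [387.7 317.2 231.1] rot [180.    0.   13.1] q [ 62. -13.  -9.  -0. -94.  41.] F [0.3 0.2 0.3]
turn 0.0 shift cm [-0.03 -0.14  8.11]
```

Request:
apply_moves(
  steps=[0,0,3.3,0,0,0,3.3,0,0,0,3.3,0,0,0,2.0,0,0,0,1.4,0,0,0,0,0],
)

```text
t: 1.68
tool_pos: [0.3857, 0.317, 0.0941]
ee_rot: [179.8, 0.3, 13.0]
ft_force: [-0.5, -0.4, -0.6]
opening: 0.0498
grasp_force: 0.0
```

Request:
apply_moves(
  steps=[0,0,0,0,0,0,0,0,0,0,0,0,0,0,0,0,0,0,0,0,0,0,0,0],
  claw=0,
  grip_force=40,
)

```text
t: 2.18
tool_pos: [0.3877, 0.3193, 0.1]
ee_rot: [-179.9, -0.1, 13.1]
ft_force: [-1.6, -1.3, 7.3]
opening: 0.0091
grasp_force: 43.5
```

Request:
apply_moves(
  steps=[0,0,-0.2,0.05,0,0,0,0.119,0,0,0,0.119,0,0,0,0.119,0,0,0,0.119,0,0,0,0.119,0,0,0,0.119,0,0,0,0.119],
)

```text
t: 2.85
tool_pos: [0.3878, 0.3198, 0.1001]
ee_rot: [-179.9, 0.0, -37.8]
ft_force: [5.2, 3.4, -4.9]
opening: 0.0092
grasp_force: 42.0
```

Request:
apply_moves(
  steps=[0,0,0,0.119,0,0,0,0.119,0,0,0,0.119,0,0,0,0.119,0,0,0,0.119,0,0,0,0.119,0,0,0,0.119,0,0,0,0.06],
)

```text
t: 3.52
tool_pos: [0.3883, 0.32, 0.1001]
ee_rot: [-179.9, 0.2, -89.0]
ft_force: [8.6, 4.5, -6.7]
opening: 0.0087
grasp_force: 41.8
```

Request:
apply_moves(
  steps=[0,0,0,0,0,0,0,0,0,0,0,0,0,0,0,0],
  claw=3,
)

```text
t: 3.85
tool_pos: [0.3871, 0.3188, 0.1004]
ee_rot: [180.0, 0.0, -88.6]
ft_force: [-0.2, -0.0, -0.5]
opening: 0.03
grasp_force: 0.0
```

Request:
apply_moves(
  steps=[0,0,-2,0,0,0,-4,0,0,0,-4,0,0,0,0,0],
)

```text
t: 4.18
tool_pos: [0.3897, 0.3204, 0.2097]
ee_rot: [-179.4, 0.5, -88.6]
ft_force: [0.4, 0.5, 1.9]
opening: 0.03
grasp_force: 0.0
```

```bash
python3 g.py 566.3 321 200 -8.3
```

```text
t 4.1833 pos [389.7 320.4 209.7] rot [-179.4    0.5  -88.6] q [ 63. -13. -12.   0. -91. -61.] F [0.4 0.5 1.9]
turn -1.402 shift cm [17.47 -2.61  0.97]
```

Request:
apply_moves(
  steps=[0,0,0,-0.117,0,0,0,-0.117,0,0,0,-0.117,0,0,0,-0.117,0,0,0,-0.117,0,0,0,-0.117,0,0,0,-0.117,0,0,0,-0.117],
  claw=5,
)

```text
t: 4.85
tool_pos: [0.3871, 0.3189, 0.2003]
ee_rot: [-180.0, 0.0, -34.7]
ft_force: [-0.5, -0.6, 0.6]
opening: 0.0503
grasp_force: 0.0
```

Request:
apply_moves(
  steps=[0,0,0,-0.117,0,0,0,-0.117,0,0,0,-0.117,0,0,0,-0.117],
)

```text
t: 5.18
tool_pos: [0.3871, 0.3189, 0.2003]
ee_rot: [-180.0, 0.0, -7.9]
ft_force: [-0.9, -0.4, -0.1]
opening: 0.0503
grasp_force: 0.0
```

Request:
apply_moves(
  steps=[3.53,-0.55,0,0,3.53,-0.55,0,0,3.53,-0.55,0,0,3.53,-0.55,0,0,3.53,-0.55,0,0,0,0,0,0,0,0,0,0],
)

```text
t: 5.77
tool_pos: [0.5669, 0.3202, 0.1973]
ee_rot: [179.8, 0.2, -8.3]
ft_force: [1.2, -0.4, -0.3]
opening: 0.0499
grasp_force: 0.0
```

```bash
python3 g.py 566.3 320.5 100 -8.3
python3 - <<'E'
from h import *
c=cam('side'); save('near',c[0][120:220,220:320],5)
E
```

```text
t 5.7667 pos [566.9 320.2 197.3] rot [179.8   0.2  -8.3] q [ 47.  10.  10.  -0. -90.  35.] F [ 1.2 -0.4 -0.3]
turn -0.001 shift cm [-0.06 -0.03  9.73]
```

View pics/near.png

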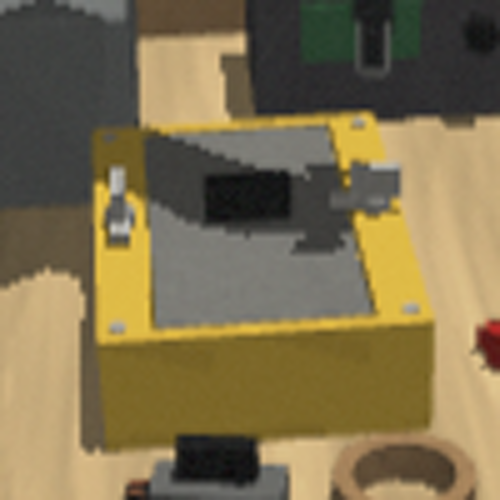

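The near button at (118,215) is turned a quarter turn aside. Next is the far button at (372,185).

Request:
apply_moves(
  steps=[0,0,3,0,0,0,3,0,0,0,2.4,0,0,0,1.4,0,0,0,0,0],
)

```text
t: 6.23
tool_pos: [0.5637, 0.3202, 0.0994]
ee_rot: [179.8, 0.2, -8.2]
ft_force: [-0.1, -0.1, -1.3]
opening: 0.0502
grasp_force: 0.0
```

Request:
apply_moves(
  steps=[0,0,0,0,0,0,0,0,0,0,0,0,0,0,0,0,0,0,0,0,0,0,0,0],
  claw=0,
)

```text
t: 6.73
tool_pos: [0.5669, 0.3228, 0.1053]
ee_rot: [-179.7, -0.2, -8.2]
ft_force: [-0.2, 5.3, 5.1]
opening: 0.0088
grasp_force: 44.1
```

Request:
apply_moves(
  steps=[0,0,0,0.05,0,0,0,0.119,0,0,0,0.119,0,0,0,0.119,0,0,0,0.119,0,0,0,0.119,0,0,0,0.119,0,0,0,0.119],
)

```text
t: 7.4
tool_pos: [0.5674, 0.3239, 0.1053]
ee_rot: [-179.5, 0.1, -59.1]
ft_force: [3.4, 8.8, 1.7]
opening: 0.0085
grasp_force: 43.8
```

Request:
apply_moves(
  steps=[0,0,0,0.119,0,0,0,0.119,0,0,0,0.119,0,0,0,0.119,0,0,0,0.06,0,0,0,0],
)

```text
t: 7.9
tool_pos: [0.5682, 0.3241, 0.1053]
ee_rot: [-179.6, 0.4, -89.7]
ft_force: [6.4, 9.3, 1.2]
opening: 0.0089
grasp_force: 43.7
```

Request:
apply_moves(
  steps=[0,0,0,0,0,0,0,0,0,0,0,0,0,0,0,0],
  claw=3,
)

```text
t: 8.23
tool_pos: [0.5657, 0.3204, 0.1023]
ee_rot: [180.0, -0.0, -89.6]
ft_force: [0.5, -0.3, -0.5]
opening: 0.03
grasp_force: 0.0
```

Request:
apply_moves(
  steps=[0,0,-2,0,0,0,-4,0,0,0,-4,0,0,0,0,0],
)

```text
t: 8.57
tool_pos: [0.5687, 0.3212, 0.2129]
ee_rot: [-179.3, 0.3, -89.6]
ft_force: [-0.4, 0.1, 2.9]
opening: 0.0303
grasp_force: 0.0
```

```bash
python3 g.py 477.2 319.1 200 0.9
```

```text
t 8.5667 pos [568.7 321.2 212.9] rot [-179.3    0.3  -89.6] q [ 47.  10.  11.   0. -90. -47.] F [-0.4  0.1  2.9]
turn -1.579 shift cm [-9.15  0.07  1.29]
```

Request:
apply_moves(
  steps=[0,0,0,-0.1215,0,0,0,-0.1215,0,0,0,-0.1215,0,0,0,-0.1215,0,0,0,-0.1215,0,0,0,-0.1215,0,0,0,-0.1215,0,0,0,-0.1215],
  claw=5,
)

```text
t: 9.23
tool_pos: [0.5658, 0.3205, 0.2021]
ee_rot: [180.0, -0.0, -33.5]
ft_force: [0.6, -0.4, 0.3]
opening: 0.0499
grasp_force: 0.0
```

Request:
apply_moves(
  steps=[0,0,0,-0.1215,0,0,0,-0.1215,0,0,0,-0.1215,0,0,0,-0.1215,0,0,0,-0.1215,-3,0,0,0,-3,0,0,0,-2.8,0,0,0],
)

```text
t: 9.9
tool_pos: [0.4769, 0.3187, 0.2014]
ee_rot: [179.9, 0.0, 0.9]
ft_force: [-0.3, 1.0, 1.1]
opening: 0.0502
grasp_force: 0.0
```

Request:
apply_moves(
  steps=[0,0,3,0,0,0,3,0,0,0,2.5,0,0,0,1.5,0,0,0,1,0,0,0,0,0],
)

```text
t: 10.4
tool_pos: [0.4769, 0.3183, 0.0898]
ee_rot: [179.8, 0.2, 0.9]
ft_force: [-1.0, 0.9, 0.2]
opening: 0.0501
grasp_force: 0.0
```

```bash
python3 g.py 477.2 319.1 90 0.9
python3 - <<'E'
from h import *
c=cam('side'); save('far',c[0][120:220,220:320],5)
E
```

```text
t 10.4 pos [476.9 318.3  89.8] rot [179.8   0.2   0.9] q [ 54.   0. -12.  -0. -78.  37.] F [-1.   0.9  0.2]
turn 0.001 shift cm [ 0.03 -0.08 -0.02]
```

View pics/far.png

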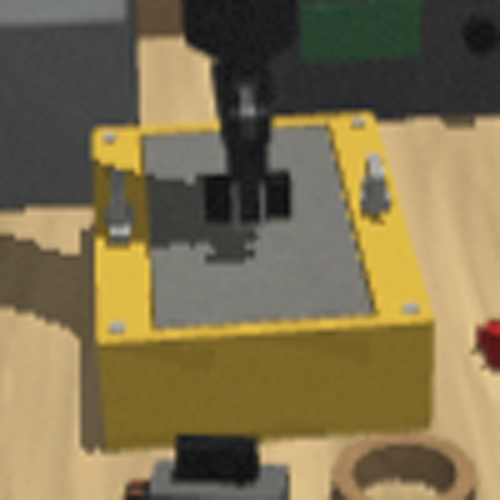

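Both buttons stand aside, at (118,205) and (375,190), and the fingers straddle the handle at (247,195). Next I grip it and lift.

Request:
apply_moves(
  steps=[0,0,0,0,0,0,0,0,0,0,0,0,0,0,0,0,0,0,0,0,0,0,0,0],
  claw=0,
  grip_force=80,
)

```text
t: 10.95
tool_pos: [0.4785, 0.3199, 0.0941]
ee_rot: [-179.9, -0.1, 1.0]
ft_force: [-0.4, 0.2, 5.9]
opening: 0.0144
grasp_force: 80.7
```

Request:
apply_moves(
  steps=[0,0,-0.5,0,0,0,-1,0,0,0,-2,0,0,0,-2.5,0,0,0,-2.5,0,0,0,-2.5,0,0,0,-2,0,0,0,-1,0],
)

```text
t: 11.62
tool_pos: [0.4784, 0.3195, 0.2357]
ee_rot: [-179.9, -0.2, 0.9]
ft_force: [0.4, 0.5, -2.4]
opening: 0.014
grasp_force: 79.7
```

```bash
python3 g.py 380 -409 220 -5.5
python3 - <<'E'
from h import *
c=cam('side'); save('lift',c[0],1.4)
E
```

```text
t 11.6167 pos [478.4 319.5 235.7] rot [-179.9   -0.2    0.9] q [ 54.  -2.   1.   0. -93.  37.] F [ 0.4  0.5 -2.4]
turn 0.112 shift cm [-2.81 73.45  1.57]
```

View pics/lift.png

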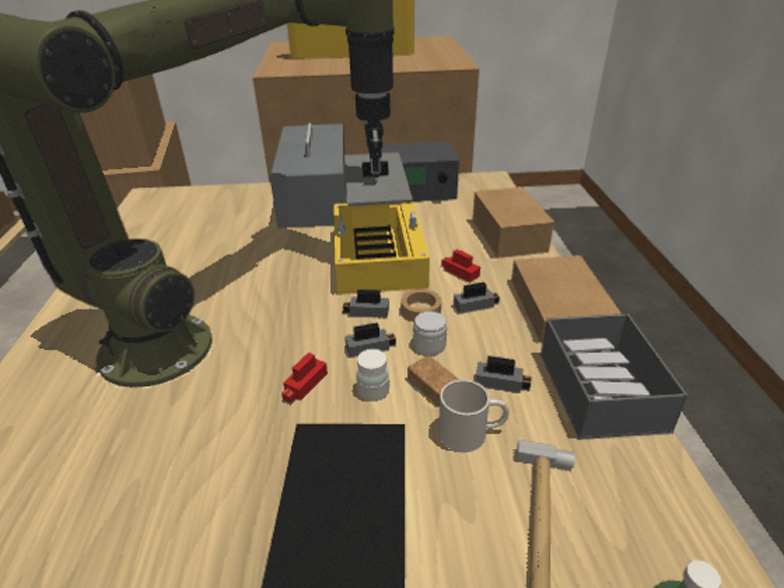

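The panel at (375,180) is clear of the bay. The bay at (378,243) is empty inside. Carrying the panel to the mat.

Request:
apply_moves(
  steps=[0,0,0,0.056,0,0,0,0.056,0,1.5,0,0,-0.1,3,0,0,-0.1,3,0,0,-0.1,3,0,0,-0.1,3,0,0,-0.1,3,0,0],
)

```text
t: 12.33
tool_pos: [0.4561, 0.1536, 0.2309]
ee_rot: [179.9, 0.1, -5.4]
ft_force: [0.8, -0.1, -2.5]
opening: 0.0144
grasp_force: 79.5
```

Request:
apply_moves(
  steps=[-0.1,3,0,0,-0.1,3,0,0,-0.1,3,0,0,-0.1,3,0,0,-0.1,3,0,0,-0.1,3,0,0,-0.1,3,0,0,-0.1,3,0,0],
)

```text
t: 13.0
tool_pos: [0.4251, -0.0842, 0.2312]
ee_rot: [-180.0, 0.1, -5.4]
ft_force: [2.0, 0.2, -2.9]
opening: 0.0145
grasp_force: 79.5
```

Request:
apply_moves(
  steps=[-0.1,3,0,0,-0.1,3,0,0,-0.1,3,0,0,-0.1,3,0,0,-0.1,3,0,0,-0.1,3,0,0,-0.1,3,0,0,-0.1,3,0,0],
)

```text
t: 13.67
tool_pos: [0.3942, -0.3221, 0.2311]
ee_rot: [-180.0, 0.1, -5.4]
ft_force: [1.3, 0.4, -3.6]
opening: 0.0143
grasp_force: 79.5
```

Request:
apply_moves(
  steps=[-0.1,3,0,0,-0.1,3,0,0,-0.1,2,0,0,-0.1,0.9,0,0,0,0,0,0,0,0,0,0],
)

```text
t: 14.17
tool_pos: [0.3825, -0.4088, 0.2313]
ee_rot: [-179.9, 0.1, -5.5]
ft_force: [0.2, 0.4, -3.1]
opening: 0.0145
grasp_force: 79.5
```

```bash
python3 g.py 380 -409 25 -5.5
```

```text
t 14.1667 pos [ 382.5 -408.8  231.3] rot [-1.799e+02  1.000e-01 -5.500e+00] q [-26.  -4.  -1.  -0. -93. 111.] F [ 0.2  0.4 -3.1]
turn 0.0 shift cm [-0.24  0.05 20.63]
```

Request:
apply_moves(
  steps=[-0.2,0,3,0,0,0,3,0,0,0,3,0,0,0,3,0,0,0,3,0,0,0,2.5,0,0,0,1.5,0,0,0,0.8,0],
)

```text
t: 14.83
tool_pos: [0.3801, -0.4067, 0.0315]
ee_rot: [-179.9, 0.2, -5.4]
ft_force: [-0.2, 0.7, -2.7]
opening: 0.0144
grasp_force: 79.4
```

Request:
apply_moves(
  steps=[0,0,0,0,0,0,0.4,0,0,0,0.3,0,0,0,0,0,0,0,0,0],
)

```text
t: 15.25
tool_pos: [0.3815, -0.409, 0.0282]
ee_rot: [180.0, -0.1, -5.5]
ft_force: [-0.1, 0.1, -2.7]
opening: 0.0145
grasp_force: 79.6
```

Request:
apply_moves(
  steps=[0,0,0.2,0,0,0,0,0,0,0,0.2,0,0,0,0,0,0,0,0,0],
)

```text
t: 15.67
tool_pos: [0.3814, -0.4092, 0.0241]
ee_rot: [179.9, -0.1, -5.5]
ft_force: [-0.9, 1.1, 2.0]
opening: 0.0142
grasp_force: 80.1
```

Request:
apply_moves(
  steps=[0,0,0,0,0,0,0,0,0,0,0,0,0,0,0,0],
  claw=5,
)

```text
t: 16.0
tool_pos: [0.3812, -0.4089, 0.0234]
ee_rot: [180.0, -0.0, -5.5]
ft_force: [0.8, 0.8, 0.1]
opening: 0.0504
grasp_force: 0.0
```

Request:
apply_moves(
  steps=[0,0,-2,0,0,0,-4,0,0,0,-4,0,0,0,-4,0,0,0,-4,0,0,0,0,0],
)

```text
t: 16.5
tool_pos: [0.3828, -0.4114, 0.2138]
ee_rot: [179.5, -0.7, -5.5]
ft_force: [0.0, -0.9, 1.5]
opening: 0.0503
grasp_force: 0.0
```

```bash
python3 g.py 433 -40 200 11.8
python3 - <<'E'
from h import *
c=cam('top'); W=cloud(c); save('mat',c[0],1.4);p=c[0];V=p.max(-1);X,Y,Z=np.moveaxis(W,-1,0)
s=(Y<-.2)&(Y>-.62)&(X>.25)&(X<.52)&(Z>.008)&(Z<.025)
for i,m in clusters(s,W,200): print('panel',rect(W[m]),m.sum(),np.median(Z[m]))
for q in packs(p,W): print('ridge',q)
E
```

```text
t 16.5 pos [ 382.8 -411.4  213.8] rot [179.5  -0.7  -5.5] q [-26.  -4.  -4.   0. -90. 111.] F [ 0.  -0.9  1.5]
turn -0.301 shift cm [ 12.5  -35.33   1.38]
panel (array([ 341.1, -491.8]), array([139.1, 108.1]), 72.0) 1477 0.013882289775037693
ridge ((array([ 779.3, -169. ]), array([159.5,  22.5]), 83.2), np.int64(441), np.float64(0.067), array([ 99., 347.]))
ridge ((array([676.2,  83.6]), array([47.4, 16. ]), 12.3), np.int64(116), np.float64(0.057), array([136., 250.]))
ridge ((array([ 675.1, -163.8]), array([47.3, 14.7]), -17.9), np.int64(106), np.float64(0.057), array([139., 346.]))
ridge ((array([ 576.3, -243.6]), array([33.5,  4.4]), 15.0), np.int64(42), np.float64(0.06), array([177., 378.]))
ridge ((array([442.2,  82.6]), array([50. , 14.6]), -9.6), np.int64(127), np.float64(0.057), array([227., 248.]))
ridge ((array([432.6, -40.4]), array([49.8, 15.7]), 11.5), np.int64(129), np.float64(0.057), array([232., 297.]))
ridge ((array([347.4, 509.7]), array([94.8,  6.7]), 0.1), np.int64(585), np.float64(0.09), array([260.,  71.]))
```

View pics/mat.png

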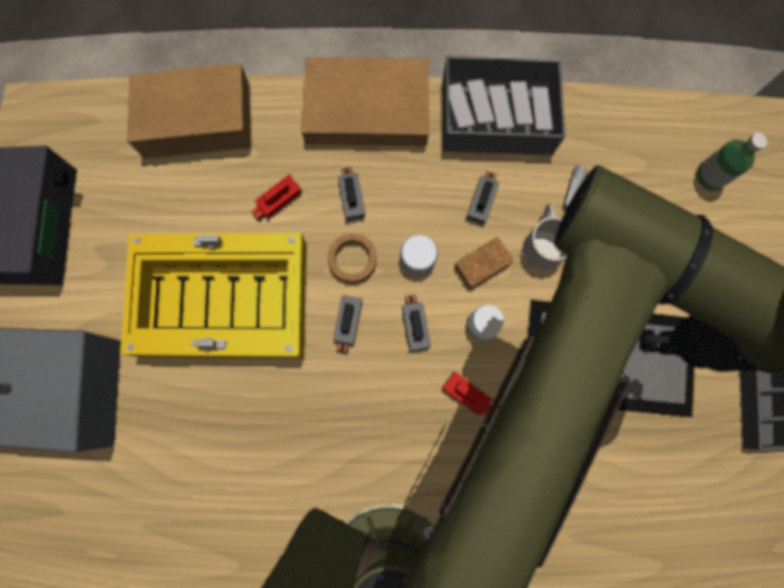

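The buttons stand at (208,242) and (208,344). The panel is on the mat, partly hidden by the arm, so I'll check it once the arm is away. The packs have not moved. Going for pack D at (416,323).

Request:
apply_moves(
  steps=[0,0,0,-0.1,0,0,0,-0.1,0,0,0,-0.1,1.25,-3.5,0,0,1.25,-3.5,0,0,1.25,-3.5,0,0,1.25,-3.5,0,0,1.25,-3.5,0,0],
)

```text
t: 17.22
tool_pos: [0.4064, -0.2232, 0.2025]
ee_rot: [-180.0, 0.0, 11.7]
ft_force: [1.2, 0.1, 0.6]
opening: 0.05
grasp_force: 0.0
```

Request:
apply_moves(
  steps=[1.25,-3.5,0,0,1.25,-3.5,0,0,1.25,-3.5,0,0,1.25,-3.5,0,0,1.25,-3.6,0,0,0,0,0,0,0,0,0,0],
)

```text
t: 17.8
tool_pos: [0.4321, -0.0379, 0.2026]
ee_rot: [-180.0, 0.0, 12.0]
ft_force: [-0.0, -0.2, 0.7]
opening: 0.0497
grasp_force: 0.0
```

```bash
python3 g.py 433 -40.3 40 11.6
python3 - <<'E'
from h import *
c=cam('top'); W=cloud(c); p=c[0];V=p.max(-1);X,Y,Z=np.moveaxis(W,-1,0)
s=(Y<-.2)&(Y>-.62)&(X>.25)&(X<.52)&(Z>.010)&(Z<.06)
for i,m in clusters(s,W,200): print('panel',rect(W[m]),m.sum(),np.median(Z[m]))
np.savez('bay.npz',p=p,W=W)
# rotate to bay coords
a=np.radians(1.1);B=np.stack([(X-.4775)*np.cos(a)+(Y-.321)*np.sin(a),-(X-.4775)*np.sin(a)+(Y-.321)*np.cos(a),Z],-1)
m=(abs(B[...,0])<.028)&(abs(B[...,1])<.13)
b=B[m];bins=np.round(b[:,1]/.003).astype(int)
for k in range(bins.min(),bins.max()+1):
    q=b[bins==k,2]
    if len(q): print(k*3,int(np.median(q)*1000),end=' | ')
print()
for m in (( (B[...,2]>.02)&(B[...,2]<.034)&(abs(B[...,0])<.062)&(abs(B[...,1])<.134)),): 
    q=B[m];print(q[:,0].min(),q[:,0].max(),q[:,1].min(),q[:,1].max())
# yellow rim holes: opening edges
m=(B[...,2]>.079)&(B[...,2]<.09)&(abs(B[...,1])<.18)&(abs(B[...,0])<.12)
q=B[m]; print('rim',q.min(0),q.max(0))
E
```

```text
t 17.8 pos [432.1 -37.9 202.6] rot [-180.    0.   12.] q [ 22. -24. -21.  -0. -93.  80.] F [-0.  -0.2  0.7]
turn 0.007 shift cm [ 0.04  0.26 16.26]
panel (array([ 382. , -409.8]), array([289.1, 147.1]), 84.5) 5468 0.014073681484703116
-57 11 | -54 11 | -51 9 | -48 12 | -45 12 | -42 11 | -39 11 | -36 11 | -33 10 | -30 11 | -27 15 | -24 24 | -21 17 | -18 12 | -15 10 | -12 11 | -9 10 | -6 10 | -3 12 | 0 11 | 3 12 | 6 11 | 9 10 | 12 11 | 15 9 | 18 10 | 21 17 | 24 26 | 27 21 | 30 12 | 33 11 | 36 11 | 39 10 | 42 11 | 45 11 | 48 10 | 51 11 | 54 11 | 57 11 | 60 10 | 63 10 | 66 11 | 69 18 | 72 24 | 75 22 | 78 12 | 81 11 | 84 11 | 87 10 | 90 10 | 93 11 | 96 11 | 99 10 | 102 11 | 105 11 | 108 11 | 111 11 | 114 11 | 117 18 | 120 25 | 123 20 | 126 11 | 129 11 | 
-0.05566344481965247 0.06198979584341023 -0.12381288169823848 0.13398824770793166
rim [-0.10846784 -0.1567041   0.07900331] [0.10952688 0.15777472 0.08983528]
```

Run:
```python
from h import *
f=np.load('bay.npz');W=f['W'];X,Y,Z=np.moveaxis(W,-1,0);a=np.radians(1.1)
B=np.stack([(X-.478)*np.cos(a)+(Y-.3214)*np.sin(a),-(X-.478)*np.sin(a)+(Y-.3214)*np.cos(a),Z],-1)
yy=(B[...,1]+.024+.048*3)%.048-.024   # offset from cradle centre
for nm,sel in(('mid',abs(yy)<.008),('edge',(abs(yy)>.016)&(abs(yy)<.021))):
    m=sel&(abs(B[...,1])<.12)&(abs(B[...,0])<.075);b=B[m];k=np.round(b[:,0]/.002).astype(int)
    print(nm,[(int(i*2),int(np.median(b[k==i,2])*1000)) for i in range(k.min(),k.max()+1) if (k==i).any()])
```

```text
mid [(-74, 82), (-72, 74), (-70, 76), (-68, 73), (-66, 76), (-64, 76), (-56, 25), (-52, 11), (-50, 12), (-48, 8), (-46, 11), (-44, 12), (-42, 13), (-40, 15), (-38, 13), (-36, 12), (-34, 12), (-32, 14), (-30, 9), (-28, 10), (-26, 10), (-24, 13), (-22, 10), (-20, 11), (-18, 13), (-16, 13), (-14, 11), (-12, 12), (-10, 11), (-8, 12), (-6, 10), (-4, 11), (-2, 11), (0, 12), (2, 9), (4, 10), (6, 11), (8, 12), (10, 9), (12, 9), (14, 11), (16, 11), (18, 10), (20, 11), (22, 11), (24, 12), (26, 8), (28, 10), (30, 11), (32, 12), (34, 9), (36, 10), (38, 10), (40, 12), (42, 8), (44, 10), (46, 11), (48, 11), (50, 8), (52, 10), (54, 10), (56, 11), (58, 18), (60, 41), (62, 58), (64, 75), (66, 75), (68, 75), (70, 75), (72, 78), (74, 84)]
edge [(-74, 85), (-72, 75), (-70, 76), (-68, 74), (-66, 74), (-64, 75), (-56, 23), (-52, 12), (-50, 11), (-48, 23), (-46, 11), (-44, 12), (-42, 13), (-40, 16), (-38, 11), (-36, 11), (-34, 12), (-32, 25), (-30, 17), (-28, 18), (-26, 16), (-24, 14), (-22, 9), (-20, 15), (-18, 13), (-16, 14), (-14, 16), (-12, 12), (-10, 12), (-8, 15), (-6, 13), (-4, 11), (-2, 11), (0, 14), (2, 15), (4, 11), (6, 12), (8, 12), (10, 15), (12, 12), (14, 13), (16, 14), (18, 9), (20, 12), (22, 12), (24, 13), (26, 17), (28, 10), (30, 13), (32, 12), (34, 16), (36, 22), (38, 25), (40, 25), (42, 23), (44, 11), (46, 11), (48, 11), (50, 11), (52, 10), (54, 11), (56, 10), (58, 9), (60, 32), (62, 51), (64, 75), (66, 76), (68, 75), (70, 75), (72, 80), (74, 82)]
```

Request:
apply_moves(
  steps=[0,0.26,3.5,0,0,0,3.5,0,0,0,3.5,0,0,0,3,0,0,0,2,0,0,0,1,0,0,0,0,0],
)

```text
t: 18.43
tool_pos: [0.4311, -0.0437, 0.0359]
ee_rot: [180.0, 0.3, 11.6]
ft_force: [-0.1, -0.2, 0.6]
opening: 0.05
grasp_force: 0.0
```

Request:
apply_moves(
  steps=[0,0,0,0,0,0,0,0,0,0,0,0,0,0,0,0,0,0,0,0],
  claw=0,
)

```text
t: 18.85
tool_pos: [0.4339, -0.0421, 0.0402]
ee_rot: [180.0, -0.2, 11.7]
ft_force: [-1.6, 0.8, 5.2]
opening: 0.0141
grasp_force: 78.9
```

Panel measured at (382,-410), square on the mat. The cradle centres sit about 8 mm behind the bay centre, at x ≈ 470. Lifting pack D for cradle 4.

Request:
apply_moves(
  steps=[0,0,-1,0,0,0,-3,0,0,0,-4,0,0,0,-4,0,0,0,-4,0,0,0,-2.5,0,0,0,0,0.09,0,0,0,0.09],
)

```text
t: 19.52
tool_pos: [0.4329, -0.0419, 0.2253]
ee_rot: [-179.9, -0.1, 1.2]
ft_force: [-0.2, 0.0, -4.4]
opening: 0.0141
grasp_force: 78.7
```

```bash
python3 g.py 469.1 369.2 150 1.1
```

```text
t 19.5167 pos [432.9 -41.9 225.3] rot [-1.799e+02 -1.000e-01  1.200e+00] q [ 21. -24. -18.  -0. -95.  70.] F [-0.2  0.  -4.4]
turn 0.002 shift cm [  4.41 -41.03   7.53]
```

Request:
apply_moves(
  steps=[0.3,-2,0,0,0.4,-3.5,0,0,0.4,-3.5,0,0,0.4,-3.5,0,0,0.4,-3.5,0,0,0.4,-3.5,0,0,0.4,-3.5,0,0,0.4,-3.5,0,0],
)

```text
t: 20.18
tool_pos: [0.4563, 0.2252, 0.223]
ee_rot: [180.0, 0.1, 1.4]
ft_force: [1.5, -0.6, -3.3]
opening: 0.0143
grasp_force: 78.9
```

Request:
apply_moves(
  steps=[0.4,-3.5,0,0,0.4,-3.5,0,0,0.4,-3.5,0,0,0.1,-3,0,0,0,-1,0,0,0,0,0,0,0,0,0,0],
)

```text
t: 20.77
tool_pos: [0.466, 0.3687, 0.2223]
ee_rot: [179.9, 0.1, 1.5]
ft_force: [-0.8, -0.2, -3.5]
opening: 0.0142
grasp_force: 79.0
```

```bash
python3 g.py 469.1 369.2 54 1.1
```

```text
t 20.7667 pos [466.  368.7 222.3] rot [1.799e+02 1.000e-01 1.500e+00] q [ 58.   2.   3.  -0. -92.  34.] F [-0.8 -0.2 -3.5]
turn 0.006 shift cm [ 0.31 -0.05 16.83]
```

Request:
apply_moves(
  steps=[0.35,0,2,0.006,0,0,3,0,0,0,3,0,0,0,3,0,0,0,2.5,0,0,0,1.5,0,0,0,0,0,0,0,0,0],
)

```text
t: 21.43
tool_pos: [0.4701, 0.3675, 0.0734]
ee_rot: [179.9, 0.0, 1.0]
ft_force: [-0.4, 0.5, -2.3]
opening: 0.0138
grasp_force: 78.9
```

Request:
apply_moves(
  steps=[0,0,0.5,0,0,0,0.5,0,0,0,0.5,0,0,0,0.3,0,0,0,0.1,0,0,0,0,0,0,0,0,0],
)

```text
t: 22.02
tool_pos: [0.4701, 0.3688, 0.0544]
ee_rot: [180.0, -0.0, 1.1]
ft_force: [-0.4, -0.0, -3.9]
opening: 0.0142
grasp_force: 79.1
```

Request:
apply_moves(
  steps=[0,0,0.2,0,0,0,0,0,0,0,0.1,0,0,0,0,0],
)

```text
t: 22.35
tool_pos: [0.4702, 0.3691, 0.0523]
ee_rot: [-180.0, -0.0, 1.1]
ft_force: [-2.8, 0.5, 2.5]
opening: 0.014
grasp_force: 79.7
```

Request:
apply_moves(
  steps=[0,0,0,0,0,0,0,0,0,0,0,0,0,0,0,0],
  claw=3,
)

```text
t: 22.68
tool_pos: [0.4702, 0.3688, 0.0514]
ee_rot: [-180.0, -0.0, 1.1]
ft_force: [-0.2, -0.4, -0.1]
opening: 0.0301
grasp_force: 0.0
```

Request:
apply_moves(
  steps=[0,0,-2,0,0,0,-3.5,0,0,0,-4,0,0,0,-4,0,0,0,-3,0,0,0,0,0,0,0,0,0],
)

```text
t: 23.27
tool_pos: [0.4707, 0.3694, 0.2191]
ee_rot: [-179.8, -0.2, 1.1]
ft_force: [0.3, -0.0, -1.7]
opening: 0.0299
grasp_force: 0.0
```

```bash
python3 g.py 442.2 83 200 -9.6
```

```text
t 23.2667 pos [470.7 369.4 219.1] rot [-179.8   -0.2    1.1] q [ 57.   2.   3.   0. -91.  34.] F [ 0.3 -0.  -1.7]
turn 0.186 shift cm [ 1.96 28.72  1.91]
```

Request:
apply_moves(
  steps=[0,0,0,0.093,0,0,0,0.093],
  claw=5,
)

```text
t: 23.43
tool_pos: [0.4696, 0.3685, 0.2147]
ee_rot: [179.9, 0.1, -9.8]
ft_force: [0.9, -0.1, 0.0]
opening: 0.0496
grasp_force: 0.0
```

Request:
apply_moves(
  steps=[0.3,3.8,0,0,0.3,4,0,0,0.3,4,0,0,0.3,4,0,0,0.3,4,0,0,0.3,4,0,0,0.16,4,0,0,0,0.9,0,0],
)

```text
t: 24.1
tool_pos: [0.4406, 0.0785, 0.2158]
ee_rot: [179.9, 0.0, -9.7]
ft_force: [0.0, 0.2, 1.4]
opening: 0.0499
grasp_force: 0.0
```

```bash
cat > look.py <<'E'
from h import *
import sys
c=cam('top');W=cloud(c)
if len(sys.argv)>1: save(sys.argv[1],c[0],1.4)
for q in packs(c[0],W):
    if q[1]>60: print('ridge',q)
E
python3 g.py 442.2 83 40 -9.6; python3 look.py
```

```text
t 24.1 pos [440.6  78.5 215.8] rot [179.9   0.   -9.7] q [ 36. -22. -18.   0. -94.  44.] F [0.  0.2 1.4]
turn -0.003 shift cm [ 0.08 -0.47 17.58]
ridge ((array([ 779.5, -169.8]), array([160.1,  18.7]), 84.9), np.int64(417), np.float64(0.067), array([ 99., 347.]))
ridge ((array([677. ,  83.8]), array([48.1, 14.1]), 12.5), np.int64(96), np.float64(0.057), array([136., 250.]))
ridge ((array([ 676.2, -164. ]), array([49.6, 13.5]), -18.4), np.int64(101), np.float64(0.057), array([139., 346.]))
ridge ((array([430.5,  83.3]), array([26.8, 14.9]), 1.3), np.int64(64), np.float64(0.057), array([232., 247.]))
ridge ((array([381.3, 509.6]), array([26.6,  5.4]), 2.0), np.int64(77), np.float64(0.111), array([244.,  69.]))
```

Request:
apply_moves(
  steps=[0,-0.4,3,0,0,0,3.5,0,0,0,3.5,0,0,0,3.5,0,0,0,2.5,0,0,0,1.6,0,0,0,0,0,0,0,0,0],
)

```text
t: 24.82
tool_pos: [0.4416, 0.0863, 0.0393]
ee_rot: [179.9, 0.1, -9.6]
ft_force: [0.7, 0.6, 1.0]
opening: 0.0495
grasp_force: 0.0
```

Request:
apply_moves(
  steps=[0,0,0,0,0,0,0,0,0,0,0,0,0,0,0,0,0,0,0,0],
  claw=0,
)

```text
t: 25.23
tool_pos: [0.443, 0.0867, 0.0417]
ee_rot: [-179.9, -0.1, -9.6]
ft_force: [-0.1, -0.9, 5.8]
opening: 0.014
grasp_force: 80.1
```

Request:
apply_moves(
  steps=[0,0,-1,0,0,0,-3,0,0,0,-4,0,0,0,-4,0,0,0,-4,0,0,0,-2,0,0,0,0,0],
)

```text
t: 25.82
tool_pos: [0.4436, 0.0869, 0.2259]
ee_rot: [-179.7, -0.4, -9.6]
ft_force: [-0.3, -0.7, -4.1]
opening: 0.0139
grasp_force: 79.0
```

```bash
python3 g.py 470 321.2 54 -178.9; python3 look.py c1
```

```text
t 25.8167 pos [443.6  86.9 225.9] rot [-179.7   -0.4   -9.6] q [ 37. -21. -17.   0. -94.  43.] F [-0.3 -0.7 -4.1]
turn 2.955 shift cm [-3.09 23.37 17.19]
ridge ((array([ 779.5, -169.5]), array([160.4,  20.8]), 83.8), np.int64(422), np.float64(0.066), array([ 99., 347.]))
ridge ((array([676.6,  83.1]), array([47.1, 15.5]), 9.6), np.int64(107), np.float64(0.057), array([136., 250.]))
ridge ((array([ 674.9, -163.5]), array([49.1, 13.5]), -18.6), np.int64(103), np.float64(0.057), array([139., 346.]))
```

View pics/c1.png

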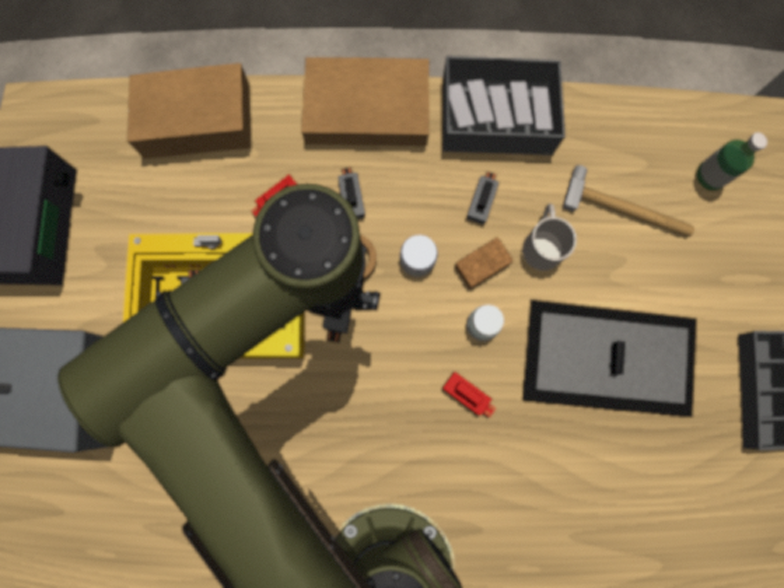

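The panel sits centred on the mat at (610,357). The nose of pack D shows in the bay at (195,272), and the arm holds pack C. Turning pack C end for end for cradle 3.

Request:
apply_moves(
  steps=[0,0,0,0.123,0,0,0,0.123,0,0,0,0.123,0,0,0,0.123,0,0,0,0.123,0,0,0,0.123,0,0,0,0.123,0,0,0,0.123],
)

```text
t: 26.53
tool_pos: [0.441, 0.0864, 0.2173]
ee_rot: [179.7, 0.0, -66.3]
ft_force: [-0.6, 0.1, -5.1]
opening: 0.014
grasp_force: 78.8
```

Request:
apply_moves(
  steps=[0,0,0,0.123,0,0,0,0.123,0,0,0,0.123,0,0,0,0.123,0,0,0,0.123,0,0,0,0.123,0,0,0,0.123,0,0,0,0.123],
)

```text
t: 27.2
tool_pos: [0.441, 0.0864, 0.2173]
ee_rot: [179.8, -0.2, -122.7]
ft_force: [-0.3, 0.2, -4.8]
opening: 0.0139
grasp_force: 78.8
```

Request:
apply_moves(
  steps=[0,0,0,0.123,0,0,0,0.123,0,0,0,0.123,0,0,0,0.123,0,0,0,0.123,0,0,0,0.123,0,0,0,0.123,0,0,0,0.123],
)

```text
t: 27.87
tool_pos: [0.441, 0.0864, 0.2173]
ee_rot: [-179.9, -0.3, -179.1]
ft_force: [-0.1, 0.8, -5.0]
opening: 0.0143
grasp_force: 78.8
```

```bash
python3 g.py 470 321.2 220 -178.9
```

```text
t 27.8667 pos [441.   86.4 217.3] rot [-179.9   -0.3 -179.1] q [  37.  -21.  -17.   -0.  -94. -126.] F [-0.1  0.8 -5. ]
turn -0.003 shift cm [-3.35 23.42 -0.27]
```

Request:
apply_moves(
  steps=[-0.42,2,0,0,-0.42,3,0,0,-0.42,3.5,0,0,-0.42,3.5,0,0,-0.42,3.5,0,0,-0.42,3.5,0,0,-0.42,3,0,0,-0.41,1.4,0,0],
)

```text
t: 28.53
tool_pos: [0.4688, 0.324, 0.2159]
ee_rot: [-179.8, -0.3, -178.6]
ft_force: [0.0, -0.6, -5.3]
opening: 0.0141
grasp_force: 79.1
```

Request:
apply_moves(
  steps=[0,0,0,0,0,0,0,0,0,0,0,0],
)

```text
t: 28.78
tool_pos: [0.4698, 0.3205, 0.2182]
ee_rot: [-179.9, -0.2, -178.7]
ft_force: [0.2, 0.3, -4.6]
opening: 0.014
grasp_force: 79.1
```

```bash
python3 g.py 470 321.2 72 -178.9
```

```text
t 28.7833 pos [469.8 320.5 218.2] rot [-179.9   -0.2 -178.7] q [  54.   -2.   -1.   -0.  -91. -143.] F [ 0.2  0.3 -4.6]
turn 0.003 shift cm [-0.02  0.07 14.62]
```

Request:
apply_moves(
  steps=[0,0.07,2,0,0,0,3,0,0,0,3,0,0,0,3,0,0,0,2.2,0,0,0,1.4,0,0,0,0,0,0,0,0,0],
)

```text
t: 29.45
tool_pos: [0.4703, 0.3206, 0.0738]
ee_rot: [-179.9, -0.1, -178.8]
ft_force: [0.4, 0.4, -3.9]
opening: 0.0142
grasp_force: 79.1
```

Request:
apply_moves(
  steps=[0,0,0.5,0,0,0,0.5,0,0,0,0.5,0,0,0,0.2,0,0,0,0.2,0,0,0,0.1,0,0,0,0,0],
)

```text
t: 30.03
tool_pos: [0.4703, 0.3219, 0.054]
ee_rot: [-180.0, -0.0, -178.7]
ft_force: [0.4, 0.7, -4.6]
opening: 0.0141
grasp_force: 79.3
```

Request:
apply_moves(
  steps=[0,0,0.1,0,0,0,0.1,0,0,0,0,0],
)

```text
t: 30.28
tool_pos: [0.4707, 0.3222, 0.0537]
ee_rot: [180.0, 0.1, -178.7]
ft_force: [-4.9, -0.4, 4.6]
opening: 0.0138
grasp_force: 80.3
```

Request:
apply_moves(
  steps=[0,0,0,0,0,0,0,0,0,0,0,0,0,0,0,0],
  claw=3,
)

```text
t: 30.62
tool_pos: [0.4708, 0.3219, 0.0524]
ee_rot: [180.0, 0.0, -178.7]
ft_force: [0.7, -0.7, -0.5]
opening: 0.0299
grasp_force: 0.0
```

Request:
apply_moves(
  steps=[0,0,-2,0,0,0,-3.5,0,0,0,-4,0,0,0,-4,0,0,0,-3,0,0,0,0,0,0,0,0,0],
)

```text
t: 31.2
tool_pos: [0.4713, 0.3225, 0.2199]
ee_rot: [179.8, 0.2, -178.7]
ft_force: [-0.4, -0.2, -0.8]
opening: 0.0301
grasp_force: 0.0
```

```bash
python3 g.py 676.5 83.5 200 -168.5
```

```text
t 31.2 pos [471.3 322.5 219.9] rot [ 179.8    0.2 -178.7] q [  55.   -2.   -1.    0.  -91. -143.] F [-0.4 -0.2 -0.8]
turn -0.179 shift cm [-15.35 -27.51   1.99]
```

Request:
apply_moves(
  steps=[0,0,0,-0.089,0,0,0,-0.09,-1.7,-3.06,0,0,-1.7,-3.06,0,0,-1.7,-3.06,0,0,-1.7,-3.06,0,0,-1.7,-3.06,0,0,-1.7,-3.06,0,0],
  claw=5,
)

```text
t: 31.87
tool_pos: [0.6076, 0.1608, 0.2155]
ee_rot: [-180.0, -0.1, -168.5]
ft_force: [0.2, 0.4, 1.0]
opening: 0.0503
grasp_force: 0.0
```

Request:
apply_moves(
  steps=[-1.7,-3.06,0,0,-1.7,-3.06,0,0,-1.75,-3.06,0,0,0,0,0,0,0,0,0,0],
)

```text
t: 32.28
tool_pos: [0.6762, 0.0808, 0.2142]
ee_rot: [-180.0, -0.3, -168.6]
ft_force: [-0.7, 0.3, -0.6]
opening: 0.0502
grasp_force: 0.0
```

```bash
python3 g.py 676.5 84 42 -168.5; python3 look.py a1
```

```text
t 32.2833 pos [676.2  80.8 214.2] rot [-180.    -0.3 -168.6] q [  24.   15.   17.   -0.  -92. -102.] F [-0.7  0.3 -0.6]
turn -0.003 shift cm [-0.09  0.31 17.22]
ridge ((array([ 779.3, -169. ]), array([159.3,  22.5]), 83.4), np.int64(428), np.float64(0.067), array([ 99., 347.]))
ridge ((array([675.6,  83.9]), array([49.1, 14.9]), 12.1), np.int64(107), np.float64(0.057), array([137., 250.]))
ridge ((array([ 675.1, -163.6]), array([48.3, 13.3]), -18.9), np.int64(102), np.float64(0.057), array([139., 346.]))
ridge ((array([347.4, 510. ]), array([94.6,  6.3]), 0.8), np.int64(584), np.float64(0.09), array([260.,  71.]))
```

View pics/a1.png

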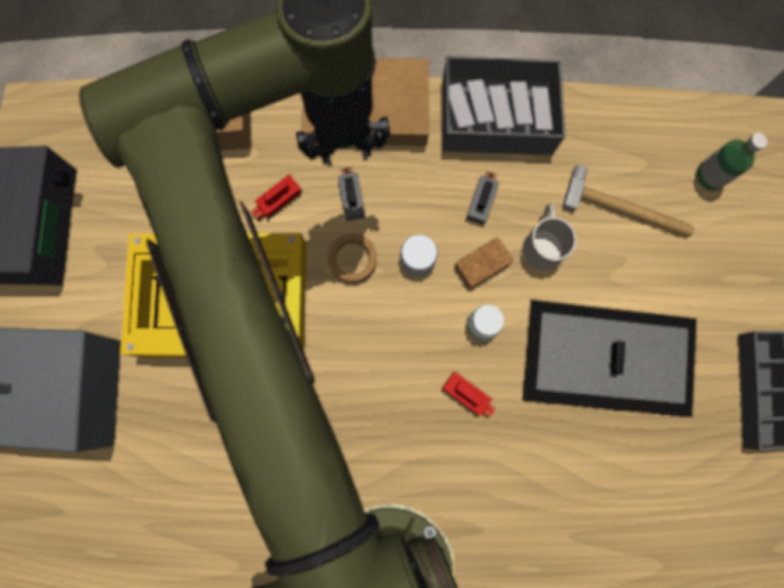

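The gripper, at (345,140), is over pack A at (350,193), seen in perspective. Descending to grip it.

Request:
apply_moves(
  steps=[0,0.3,3,0,0,0,3.5,0,0,0,3.5,0,0,0,3.5,0,0,0,2.3,0,0,0,1.4,0,0,0,0,0,0,0,0,0],
)

```text
t: 33.0
tool_pos: [0.6753, 0.0862, 0.0459]
ee_rot: [-180.0, 0.0, -168.4]
ft_force: [0.1, -0.2, 0.6]
opening: 0.0502
grasp_force: 0.0
```

Request:
apply_moves(
  steps=[0,0,0,0,0,0,0,0,0,0,0,0,0,0,0,0,0,0,0,0],
  claw=0,
)

```text
t: 33.42
tool_pos: [0.6766, 0.0855, 0.0479]
ee_rot: [-180.0, 0.2, -168.5]
ft_force: [-0.5, -0.9, 6.4]
opening: 0.0141
grasp_force: 79.3
```

Request:
apply_moves(
  steps=[0,0,-1,0,0,0,-3,0,0,0,-4,0,0,0,-4,0,0,0,-4,0,0,0,-2,0,0,0,0,0.09,0,0,0,0.09],
)

```text
t: 34.08
tool_pos: [0.6755, 0.0862, 0.2274]
ee_rot: [179.9, 0.1, -179.0]
ft_force: [0.2, 0.6, -4.4]
opening: 0.0135
grasp_force: 78.4
```

```bash
python3 g.py 470.9 273.2 220 -178.9
```

```text
t 34.0833 pos [675.5  86.2 227.4] rot [ 1.799e+02  1.000e-01 -1.790e+02] q [  24.   15.   18.   -0.  -93. -113.] F [ 0.2  0.6 -4.4]
turn -0.002 shift cm [20.1  19.09  0.74]
```

Request:
apply_moves(
  steps=[1.5,1.5,0,0,2.7,2.5,0,0,2.8,2.7,0,0,2.8,2.7,0,0,2.8,2.7,0,0,2.8,2.7,0,0,2.8,2.6,0,0,1.9,1.7,0,0],
)

```text
t: 34.75
tool_pos: [0.4674, 0.2741, 0.2248]
ee_rot: [180.0, -0.1, -178.7]
ft_force: [1.6, 0.0, -2.6]
opening: 0.0135
grasp_force: 78.5
```

Request:
apply_moves(
  steps=[0,0,0,0,0,0,0,0,0,0,0,0],
)

```text
t: 35.0
tool_pos: [0.47, 0.2723, 0.225]
ee_rot: [-180.0, -0.1, -178.7]
ft_force: [0.3, -0.3, -3.8]
opening: 0.0137
grasp_force: 78.6
```

```bash
python3 g.py 470.9 273.2 78 -178.9
```

```text
t 35.0 pos [470.  272.3 225. ] rot [-1.800e+02 -1.000e-01 -1.787e+02] q [  51.   -6.   -4.   -0.  -92. -140.] F [ 0.3 -0.3 -3.8]
turn 0.003 shift cm [-0.09  0.09 14.7 ]
```

Request:
apply_moves(
  steps=[-0.08,0.08,2,0,0,0,3,0,0,0,3,0,0,0,3,0,0,0,2.2,0,0,0,1.5,0,0,0,0,0,0,0,0,0],
)

```text
t: 35.67
tool_pos: [0.4715, 0.272, 0.0779]
ee_rot: [-179.9, -0.1, -178.9]
ft_force: [-0.0, 0.2, -3.0]
opening: 0.0136
grasp_force: 78.7
```

Request:
apply_moves(
  steps=[0,0,0.5,0,0,0,0.5,0,0,0,0.4,0,0,0,0.2,0,0,0,0.1,0,0,0,0.1,0,0,0,0,0],
)

```text
t: 36.25
tool_pos: [0.4712, 0.273, 0.0603]
ee_rot: [-180.0, -0.0, -178.8]
ft_force: [-0.2, -0.3, -4.5]
opening: 0.0135
grasp_force: 79.3
```

Request:
apply_moves(
  steps=[0,0,0.15,0,0,0,0.1,0,0,0,0,0],
)

```text
t: 36.5
tool_pos: [0.4714, 0.2731, 0.0599]
ee_rot: [-180.0, 0.1, -178.8]
ft_force: [-5.7, -3.1, 7.8]
opening: 0.0139
grasp_force: 80.8
```

Request:
apply_moves(
  steps=[0,0,0,0,0,0,0,0,0,0,0,0,0,0,0,0],
  claw=3,
)

```text
t: 36.83
tool_pos: [0.4714, 0.2733, 0.0579]
ee_rot: [180.0, 0.0, -178.8]
ft_force: [0.2, 0.5, 0.6]
opening: 0.0302
grasp_force: 0.0
```

Request:
apply_moves(
  steps=[0,0,-2,0,0,0,-3.5,0,0,0,-4,0,0,0,-4,0,0,0,-3,0,0,0,0,0,0,0,0,0],
)

```text
t: 37.42
tool_pos: [0.4719, 0.2738, 0.2253]
ee_rot: [179.8, 0.2, -178.8]
ft_force: [-0.2, 0.9, -0.3]
opening: 0.0303
grasp_force: 0.0
```

```bash
python3 g.py 675.5 -162.5 200 161.5; python3 look.py
```

```text
t 37.4167 pos [471.9 273.8 225.3] rot [ 179.8    0.2 -178.8] q [  51.   -6.   -4.    0.  -92. -140.] F [-0.2  0.9 -0.3]
turn 0.344 shift cm [-33.16 -34.92   2.53]
ridge ((array([ 779.5, -169.2]), array([159.7,  21.7]), 83.7), np.int64(458), np.float64(0.068), array([ 99., 347.]))
ridge ((array([ 675.3, -163.8]), array([51.5, 14.5]), -18.0), np.int64(111), np.float64(0.057), array([139., 346.]))
ridge ((array([472.6, 270.2]), array([47.4, 17.1]), 0.4), np.int64(165), np.float64(0.068), array([213., 172.]))
ridge ((array([466.7, 325.6]), array([46.9, 25.1]), 0.7), np.int64(165), np.float64(0.068), array([215., 151.]))
ridge ((array([462.9, 368.2]), array([36.8, 14.5]), 2.1), np.int64(117), np.float64(0.067), array([216., 134.]))
ridge ((array([347.5, 509.9]), array([94.7,  6.3]), 0.7), np.int64(576), np.float64(0.09), array([260.,  71.]))
```

Request:
apply_moves(
  steps=[-1.5,-3.4,0,0,-1.5,-3.4,0,0,-1.5,-3.4,0,0,-1.5,-3.4,0,0,-1.5,-3.4,0,0,-1.5,-3.4,0,0,-1.5,-3.4,0,0,-1.5,-3.4,0,0],
  claw=5,
)

```text
t: 38.13
tool_pos: [0.5968, 0.0019, 0.2209]
ee_rot: [-180.0, -0.2, -178.8]
ft_force: [1.5, 0.3, 0.3]
opening: 0.0499
grasp_force: 0.0
```

Request:
apply_moves(
  steps=[-1.5,-3.4,0,0,-1.5,-3.4,0,0,-1.5,-3.4,0,0,-1.5,-3.4,0,0,-1.4,-3.3,0,0,0,0,0,0.115,0,0,0,0.115,0,0,0,0.115],
)

```text
t: 38.8
tool_pos: [0.674, -0.1646, 0.2196]
ee_rot: [-179.9, -0.2, 161.0]
ft_force: [-0.1, 0.1, 0.2]
opening: 0.0503
grasp_force: 0.0
```

```bash
python3 g.py 675.5 -162.5 44 161.7; python3 look.py
```

```text
t 38.8 pos [ 674.  -164.6  219.6] rot [-179.9   -0.2  161. ] q [   3.   17.   20.   -0.  -93. -112.] F [-0.1  0.1  0.2]
turn -0.012 shift cm [-0.07  0.24 17.56]
ridge ((array([ 779.5, -110.6]), array([51.6, 18.9]), 65.7), np.int64(132), np.float64(0.066), array([ 98., 326.]))
ridge ((array([ 676.1, -164.1]), array([49.3, 13.5]), -19.0), np.int64(101), np.float64(0.057), array([139., 346.]))
ridge ((array([470.5, 368.5]), array([48.8, 15.7]), -0.7), np.int64(161), np.float64(0.068), array([213., 134.]))
ridge ((array([471.5, 269.5]), array([49.7, 16.6]), 1.5), np.int64(159), np.float64(0.068), array([213., 172.]))
ridge ((array([467.1, 316.4]), array([47.3, 16.3]), 3.6), np.int64(155), np.float64(0.069), array([215., 154.]))
ridge ((array([347.4, 509.8]), array([94.8,  6.8]), 0.6), np.int64(590), np.float64(0.09), array([260.,  71.]))
```

Request:
apply_moves(
  steps=[-0.07,0.2,3,0,0,0,3.5,0,0,0,3.5,0,0,0,3.5,0,0,0,2.5,0,0,0,1.6,0,0,0,0,0,0,0,0,0],
)

```text
t: 39.52
tool_pos: [0.6747, -0.1619, 0.0451]
ee_rot: [-179.9, -0.2, 161.6]
ft_force: [-0.4, 0.1, 1.5]
opening: 0.0501
grasp_force: 0.0
```

Request:
apply_moves(
  steps=[0,0,0,0,0,0,0,0,0,0,0,0,0,0,0,0,0,0,0,0],
  claw=0,
)

```text
t: 39.93
tool_pos: [0.6766, -0.1624, 0.0491]
ee_rot: [180.0, 0.2, 161.5]
ft_force: [-0.7, -1.0, 5.8]
opening: 0.0133
grasp_force: 80.6
```

Request:
apply_moves(
  steps=[0,0,-1,0,0,0,-3,0,0,0,-4,0,0,0,-4,0,0,0,-4,0,0,0,-2,-0.115,0,0,0,-0.115,0,0,0,-0.115],
)

```text
t: 40.6
tool_pos: [0.6762, -0.1616, 0.2293]
ee_rot: [180.0, 0.2, -178.4]
ft_force: [-0.1, 0.6, -3.7]
opening: 0.0136
grasp_force: 79.6
```

```bash
python3 g.py 471.8 225.3 220 -178.9
```

```text
t 40.6 pos [ 676.2 -161.6  229.3] rot [ 180.     0.2 -178.4] q [  3.  17.  21.  -0. -94. -91.] F [-0.1  0.6 -3.7]
turn 0.008 shift cm [19.7  39.07  0.93]
```

Request:
apply_moves(
  steps=[0.8,1.6,0,0.008,1.7,3.3,0,0,1.7,3.4,0,0,1.7,3.4,0,0,1.7,3.4,0,0,1.7,3.4,0,0,1.7,3.4,0,0,1.7,3.4,0,0],
)

```text
t: 41.27
tool_pos: [0.5437, 0.0908, 0.2266]
ee_rot: [180.0, -0.1, -179.2]
ft_force: [2.0, 0.6, -1.7]
opening: 0.0133
grasp_force: 79.6
```

Request:
apply_moves(
  steps=[1.7,3.4,0,0,1.7,3.4,0,0,1.7,3.2,0,0,1.3,2.1,0,0,0.6,1.0,0,0,0,0,0,0,0,0,0,0,0,0,0,0],
)

```text
t: 41.93
tool_pos: [0.4738, 0.2187, 0.2267]
ee_rot: [-180.0, -0.0, -179.3]
ft_force: [0.3, -0.0, -2.3]
opening: 0.0136
grasp_force: 79.6
```

```bash
python3 g.py 471.8 225.3 80 -178.9
```

```text
t 41.9333 pos [473.8 218.7 226.7] rot [-180.    -0.  -179.3] q [  47.  -10.   -7.    0.  -93. -136.] F [ 0.3 -0.  -2.3]
turn -0.006 shift cm [ 0.19  0.67 14.67]
```

Request:
apply_moves(
  steps=[0.19,0.67,2,-0.006,0,0,3,0,0,0,3,0,0,0,3,0,0,0,2.2,0,0,0,1.4,0,0,0,0,0,0,0,0,0],
)

```text
t: 42.6
tool_pos: [0.4719, 0.2247, 0.0806]
ee_rot: [-179.9, -0.0, -179.0]
ft_force: [-0.2, -0.5, -1.8]
opening: 0.0134
grasp_force: 79.5
```

Request:
apply_moves(
  steps=[0,0,0.5,0,0,0,0.5,0,0,0,0.4,0,0,0,0.2,0,0,0,0.1,0,0,0,0.1,0,0,0,0,0],
)

```text
t: 43.18
tool_pos: [0.4716, 0.226, 0.0628]
ee_rot: [-180.0, 0.0, -178.9]
ft_force: [-0.5, 0.0, -2.5]
opening: 0.0135
grasp_force: 79.6
```

Request:
apply_moves(
  steps=[0,0,0.2,0,0,0,0.15,0,0,0,0,0],
)

```text
t: 43.43
tool_pos: [0.4719, 0.2261, 0.061]
ee_rot: [180.0, 0.1, -178.9]
ft_force: [-4.7, -0.6, 5.6]
opening: 0.013
grasp_force: 80.6
```

Request:
apply_moves(
  steps=[0,0,0,0,0,0,0,0,0,0,0,0,0,0,0,0],
  claw=3,
)

```text
t: 43.77
tool_pos: [0.4717, 0.2261, 0.0594]
ee_rot: [180.0, 0.0, -178.9]
ft_force: [-0.6, 0.2, -0.8]
opening: 0.0301
grasp_force: 0.0
```

Request:
apply_moves(
  steps=[0,0,-2,0,0,0,-3.5,0,0,0,-4,0,0,0,-4,0,0,0,-3,0,0,0,0,0,0,0,0,0],
)

```text
t: 44.35
tool_pos: [0.4723, 0.2266, 0.2267]
ee_rot: [179.8, 0.2, -178.9]
ft_force: [-0.7, 0.4, -1.1]
opening: 0.0301
grasp_force: 0.0
```

Request:
apply_moves(
  steps=[0,-3.5,0,0,0,-4,0,0,0,-4,0,0,0,-4,0,0,0,-4,0,0,0,-4,0,0,0,-4,0,0,0,-4,0,0],
)

```text
t: 45.02
tool_pos: [0.4768, -0.0908, 0.223]
ee_rot: [180.0, -0.1, -178.9]
ft_force: [1.3, 1.5, -0.1]
opening: 0.0301
grasp_force: 0.0
```

Request:
apply_moves(
  steps=[0,0,0,0,0,0,0,0,0,0,0,0],
)

```text
t: 45.27
tool_pos: [0.4773, -0.089, 0.2231]
ee_rot: [-180.0, -0.1, -179.0]
ft_force: [0.3, 0.8, -0.5]
opening: 0.0302
grasp_force: 0.0
```

```bash
python3 g.py 471.8 225.3 80 -178.9; python3 look.py end;python3 - <<'E'
from h import *
p=cv2.imread('pics/end.png')[220:370,110:320]; cv2.imwrite('pics/endcrop.png',cv2.resize(p,None,fx=3.5,fy=3.5,interpolation=2))
E
```

```text
t 45.2667 pos [477.3 -89.  223.1] rot [-1.80e+02 -1.00e-01 -1.79e+02] q [  13.  -15.  -12.   -0.  -93. -102.] F [ 0.3  0.8 -0.5]
turn -0.001 shift cm [-0.05 31.44 14.31]
ridge ((array([ 779.8, -169.4]), array([160. ,  21.6]), 84.4), np.int64(412), np.float64(0.066), array([ 99., 347.]))
ridge ((array([470.6, 369.1]), array([48.5, 15.6]), 0.8), np.int64(159), np.float64(0.068), array([213., 134.]))
ridge ((array([468.5, 316.8]), array([50.3, 19.9]), 11.6), np.int64(158), np.float64(0.068), array([215., 154.]))
ridge ((array([347.5, 510. ]), array([94.8,  6.1]), -0.4), np.int64(583), np.float64(0.09), array([260.,  71.]))
```

View pics/end.png

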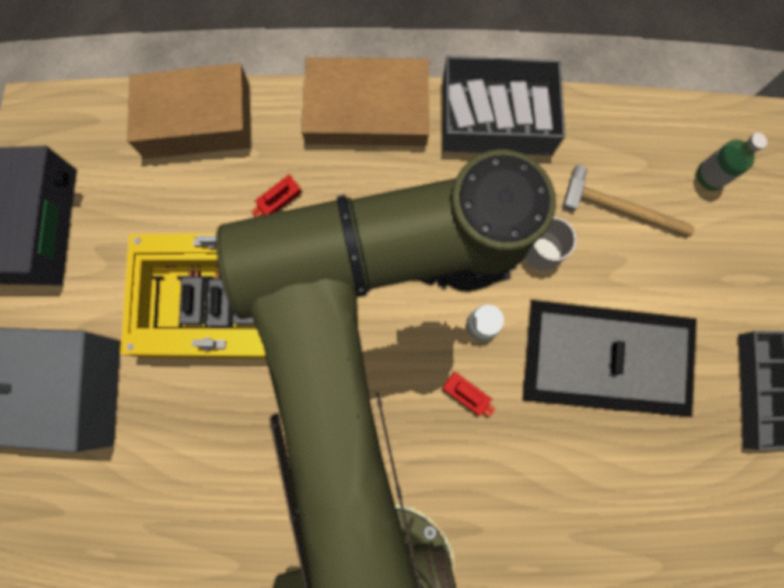

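View pics/endcrop.png

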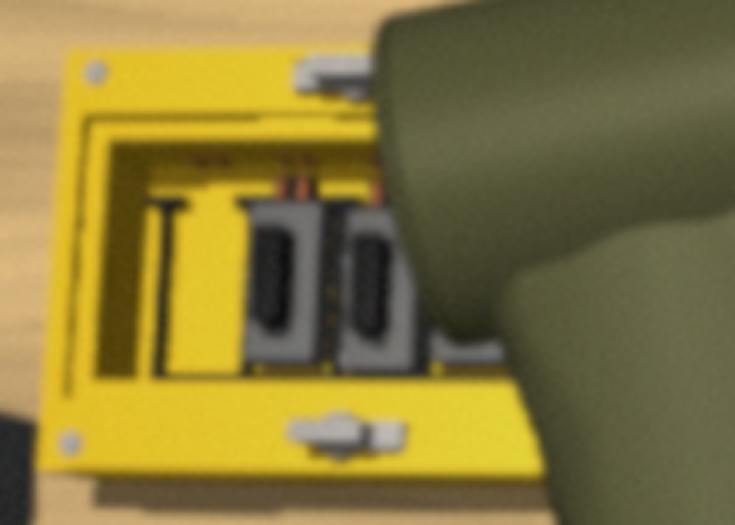

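The bay crop shows packs in cradles 4 and 3 with their noses away from the robot, at (295,185) and (378,190). The arm hides the other two. I'll move it clear and check all four.

Request:
apply_moves(
  steps=[0,-4,0,0,0,-4,0,0,0,-4,0,0,0,-4,0,0,0,-4,0,0,0,-4,0,0,0,0,0,0,0,0,0,0],
)

```text
t: 45.98
tool_pos: [0.4825, -0.3292, 0.2227]
ee_rot: [179.9, -0.1, -179.0]
ft_force: [-0.3, -0.4, -0.7]
opening: 0.03
grasp_force: 0.0
```

```bash
python3 look.py e2;python3 - <<'E'
from h import *
p=cv2.imread('pics/e2.png')[220:370,110:320]; cv2.imwrite('pics/e2crop.png',cv2.resize(p,None,fx=3.5,fy=3.5,interpolation=2))
W=cloud(cam('top'));X,Y,Z=np.moveaxis(W,-1,0)
m=(abs(X-.478)<.062)&(abs(Y-.321)<.13)
for i,k in clusters(m&(Z>.06)&(Z<.078),W,40): print('ridge',rect(W[k]),k.sum(),Z[k].mean())
for i,k in clusters(m&(Z>.036)&(Z<.05),W,60): print('body',rect(W[k]),k.sum(),np.median(Z[k]))
E
```

```text
ridge ((array([ 778.7, -116.7]), array([62. , 21.4]), 70.7), np.int64(170), np.float64(0.066), array([ 98., 329.]))
ridge ((array([470.3, 368.3]), array([47.9, 14.3]), 1.2), np.int64(161), np.float64(0.067), array([213., 134.]))
ridge ((array([472.6, 269.5]), array([47.5, 15.9]), -0.0), np.int64(157), np.float64(0.068), array([213., 172.]))
ridge ((array([468.3, 316.9]), array([50.2, 20.4]), 10.6), np.int64(156), np.float64(0.068), array([215., 154.]))
ridge ((array([471.5, 222.7]), array([45.6, 16.8]), 0.3), np.int64(143), np.float64(0.068), array([214., 191.]))
ridge ((array([347.5, 510.2]), array([94.8,  6.2]), 0.2), np.int64(586), np.float64(0.091), array([260.,  71.]))
ridge (array([539. , 373.5]), array([148.2,   3.1]), -89.5) 115 0.06950265705495916
ridge (array([470.4, 368.6]), array([47.7, 15.9]), 3.9) 127 0.06816814051623041
ridge (array([472.8, 270.2]), array([47.4, 16.8]), 0.9) 140 0.06830295952511876
ridge (array([473.1, 222.7]), array([47.9, 16.3]), -0.5) 139 0.06843494757953611
ridge (array([467.2, 316.4]), array([47.6, 16.7]), 1.1) 132 0.06860230567684225
body (array([537.8, 371. ]), array([156.7,   2.7]), -89.4) 69 0.0415315114933148
body (array([469.8, 368.5]), array([81.1, 38.9]), -0.3) 313 0.041350136621891354
body (array([473.4, 270. ]), array([82.8, 39.2]), 1.3) 341 0.04087837869498734
body (array([472.6, 224.1]), array([81. , 36.8]), 3.5) 307 0.041344310029257425
body (array([467.2, 316.8]), array([82.4, 38.3]), 1.5) 325 0.04090529367633522
```

View pics/e2crop.png

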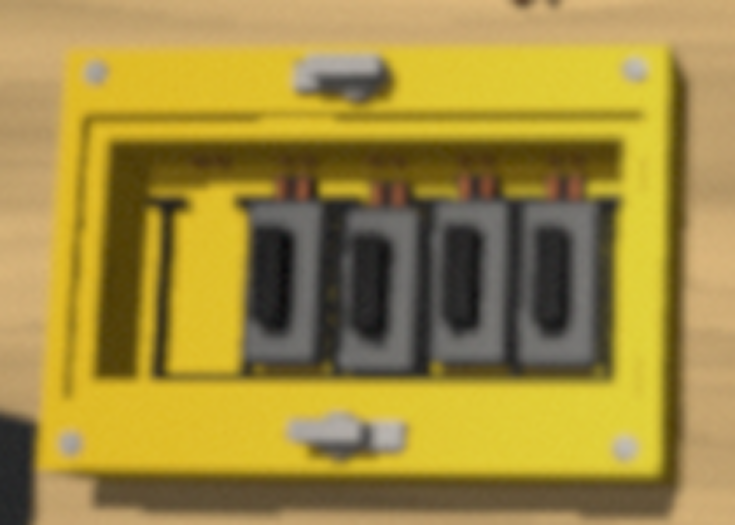

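All four packs are down, with body tops at about 42 mm and noses away, at (295,185), (388,192), (478,185) and (565,185). The buttons and panel are in place, so I'm handing in.

```bash
python3 -c "
from workcell import r
print(r.close_job())"
```

```text
the job is handed in; nothing more can be done
None
```

The job is handed in, with no verdict shown: at the last check both buttons were turned aside, the panel lay square on the middle of the mat, and all four packs were fully seated in cradles 1–4 with their noses away from the robot.

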